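# Refill the spring-loaded sugar-pot dispenser

## Task

Refill the pot dispenser: lift its wooden lid off the mast and set it aside on the counter, then stack every sugar pot that stands on the counter upright between the four guide rods, pressing the pile down on the sprung platform until the top pot no longer stands above the rod tops. Then slide the lid's hub back over the mast, fully home, with its disc over the pots, and leave the mug undisturbed.

Things in the scene. Friction and masses are not known exactly. Their poses are not given: they have to be found in the camera images.
- dispenser: Pot dispenser fixed to the counter: round black base (132 mm wide, 20 mm high), four upright steel guide rods round a well, and a thicker mast beside it. Origin: base centre on the counter, on the well axis; z up; x points horizontally from the well to the mast. Wire hoops of 89 mm outer diameter tie the rods at 60 and 110 mm height.
- well_top (a point): Point on the well axis, level with the rod tops (185 mm up); axes as the dispenser. Rods: 8 mm thick, tops tapered over 4 mm, 36 mm from the axis, at 35 degrees either side of +x and of -x; a 60 mm pot has 2 mm play all round. The +y and -y sides are open, 50 mm wide, so fingers can reach in there.
- mast_top (a point): Tip of the mast, 215 mm up, 85 mm from the well axis along the dispenser's +x; axes as the dispenser. The top 30 mm is a 16 mm thick pin with tapered tip; below it, from 185 mm down, the mast is 28 mm thick: the shoulder on which the lid's hub rests.
- carriage (a joint): Sinking of the sprung platform (59 mm disc) between the rods, m: 0 = top face 10 mm below rod tops, 0.138 = bottom stop. Spring 70 N/m, 1.4 N at the top (28 mm of travel per pot's weight), friction brake 4.5 N, damping 40 N s/m: a pot needs a steady push of 3 to 10 N at about 30 mm/s; the loaded platform stays where left. n pots need at least 0.028 n - 0.010.
- lid: Wooden dispenser lid, 0.14 kg: square hub 36 x 36 x 45 mm high with a vertical 20 mm through-bore, and a flat disc joined to it by an 8 mm thick, 30 mm wide bar along -x. Undersides level. Origin: bore axis, underside; z up; hub faces normal to x and y. Starts home: hub on the mast's shoulder (185 mm up), disc on the rod tops, axes parallel to the dispenser's.
- lid_disc (a point): Centre of the lid disc's underside (disc 88 mm wide, 8 mm thick), 85 mm from the bore along the lid's -x; above well_top when home. Set aside, the lid lies flat, hub up; the counter to the left (+y) of the dispenser, x 0.35 to 0.53, y 0.20 to 0.36, is empty and kept for it.
- pot_1: Stacking sugar pot: closed cylinder of white ceramic with a flat pale-wood lid flush on top, 60 mm diameter, 28 mm high, about 0.2 kg, edges chamfered 3 mm. Origin at the centre of its underside, z up. Round, so its yaw does not matter. Three to five of the five pots are present (absent ones read None from the very start).
- pot_2: Stacking sugar pot: closed cylinder of white ceramic with a flat pale-wood lid flush on top, 60 mm diameter, 28 mm high, about 0.2 kg, edges chamfered 3 mm. Origin at the centre of its underside, z up. Round, so its yaw does not matter. Three to five of the five pots are present (absent ones read None from the very start).
- pot_3: Stacking sugar pot: closed cylinder of white ceramic with a flat pale-wood lid flush on top, 60 mm diameter, 28 mm high, about 0.2 kg, edges chamfered 3 mm. Origin at the centre of its underside, z up. Round, so its yaw does not matter. Three to five of the five pots are present (absent ones read None from the very start).
- pot_4: Stacking sugar pot: closed cylinder of white ceramic with a flat pale-wood lid flush on top, 60 mm diameter, 28 mm high, about 0.2 kg, edges chamfered 3 mm. Origin at the centre of its underside, z up. Round, so its yaw does not matter. Three to five of the five pots are present (absent ones read None from the very start).
- pot_5: Stacking sugar pot: closed cylinder of white ceramic with a flat pale-wood lid flush on top, 60 mm diameter, 28 mm high, about 0.2 kg, edges chamfered 3 mm. Origin at the centre of its underside, z up. Round, so its yaw does not matter. Three to five of the five pots are present (absent ones read None from the very start).
- mug_1: White coffee mug, 63 mm wide, 93 mm with its handle, 50 mm high, standing among the pots; origin near the middle of its underside (within the 93 mm outline). Not to be moved.
There are look-alikes about, which are no part of the job. Leave any turquoise look-alike of the pot_5 alone. What is shaped like the pot_1 but blue is not meant.

How it is judged:
By the outcome, as a careful person would: the job done as asked, in the order asked, and still so for the second after the job is handed in, with the robot touching nothing.
Of pot_1, pot_2, pot_3, pot_4, pot_5 only 3 to 5 are there at a start; the rules pass over those that are not, and their reading is None.
At some moment in a run one of pot_1, pot_2, pot_3, pot_4, pot_5 may be knocked a few centimetres aside while the robot is not near it.
Once in a run the grip may slacken for a moment while it holds something.
It also fails if it takes over 210 s, if anything falls off the work surface, if the arm or the gripper's body presses on something with over 40 N, if the wrist force passes 120 N, or if a joint passes its speed limit or range.

## Robot

A 6-joint arm with a two-finger parallel gripper is mounted at the origin on a cart in front of the work surface, level with it; the furniture and walls round the work are solid. World frame = base frame: x ahead of the robot, y to its left, z up, the work surface at z = 0. Lengths are in mm, angles in rad, forces in N, time in s.
With the tool pointing down it reaches from about 400 to 925 mm from the base axis. Payload 12.5 kg.
Tool frame: the origin (TCP) lies midway between the tips of the shut fingers; the grasp point (between the pads) lies 19 mm behind it (env.tcp_to_grasp is the distance from the TCP to the grasp point, in mm); z points along the fingers, y is the line along which they close (so a half turn about z gives the same grasp; the last joint's range is limited). The gripper opens to 95 mm and grips with 3 to 60 N. Pads are 20 mm wide; open, the fingers measure 119 mm over their backs; the gripper's body (75 mm by 180 mm) begins 59 mm behind the grasp point.
Start: joints at [1.21, 0.491, 1.559, -0, 1.092, -0.106], TCP at [157.514, 604.844, 214.661] pointing down, gripper open.
Joint ranges: [-3.1, 3.1], [-0.84, 2.19], [0.05, 2.79], [-1.13, 4.28], [0.06, 2.93], [-2.69, 2.69]. Speed limits (rad/s): [2.22, 2.22, 2.79, 3.14, 3.14, 3.14].

## Interface

Orientations are given as [roll, pitch, yaw] about the fixed x, y, z axes, in that order (R = Rz(yaw) Ry(pitch) Rx(roll)).
In Python, from cell import env gives the robot as it stands. The module is installed in compiled form; this text tells all that it offers.
- The arm moves only by the tool step_arm, never from a script. Its argument "plan" is a list that holds one entry, the list of rows, each a list of 5 numbers: the shift along the tool's x, y, z in mm, then the turn about the tool's z in degrees, then the opening, from -1 (shut) to 1 (fully open). A call has 1 to 8 rows; each row is the pose to reach, as a shift and turn from the pose commanded when the call began, along the tool's axes at that moment; what a row does not reach only later rows make up. A row lasts 1/12 s, in which the tool goes at most 41.7 mm and 7.16 degrees, less where a joint would pass 70% of its speed; a pose out of reach is approached as far as the arm can. A call with a gripper value outside its range is refused whole. The fingers move at their own pace and stop on an object; the grip force is fixed at half the most. Time passes only in rows, so rows that repeat a pose let the fingers close. It gives the time, the measured TCP pose, the force, the opening and the grip force at its end, in the units of the state.
- env.state(): the state, without advancing time (a new reading comes with each control period).
- env.read_camera(name): name is "scene" or "top" or "wrist"; returns the picture (384x512x3 uint8, blue, green, red); there is no depth.
- env.get_calibration(name): a dict with "K" (3x3 intrinsics, pixels), "extrinsics" (4x4, takes a point from world to camera coordinates). Camera axes: x right, y up, looking along -z (the intrinsics and any distortion apply to the point x, -y, -z); pixel columns grow to the right and rows downward; lengths in mm; the calibration is good to about 2 mm. A picture is of the moment at which its call begins: read the wrist's pose just before it. get_calibration takes no time and is no camera call; for the wrist camera it gives the pose at the moment of the call.
- env.job_done(): hands the job in; it is judged then, once.
The state is a dict: "t": time; "joints": joint angles; "qvel": joint speeds; "tau": joint torques, N m; "eef_pos": TCP position; "tcp_rot": TCP orientation; "ft_force": force on the tool from outside, world axes, zero at the start; "moment": the same for the moment, N m; "opening": opening from 0.0 (shut) to 1.0 (fully open); "grip_force": force on a finger pad.
Only numpy, scipy, OpenCV 4.12 (cv2) and the standard library are available. Lean on these libraries where they do the work, as an engineer would, in place of code of your own. Each camera call takes 0.05 s, during which the arm holds its last target. There are 200 camera calls.

## Working session

There is one attempt and no reset: what is moved stays moved. The work goes in short steps, Python scripts to look and compute and a tool call to move; the robot and the scene stay as the last step left them, time stands still between calls to the robot, and variables do not carry over. Pictures are saved under pics/ and viewed, at most 14 in all, crops included, and the job is handed in when it is done.

Besides the shell and the picture viewer there is one more tool, called by a JSON object that holds its "op" and its "data", one argument or row to a line. step_arm: Moves the arm, as the interface text tells. Its arguments: {"type":"object","properties":{"plan":{"type":"array"}},"required":["plan"]}

```bash
mkdir -p pics
cat > h.py <<'E'
import numpy as np, cv2
from cell import env
def snap(cam,name):
    c=env.get_calibration(cam); im=env.read_camera(cam); cv2.imwrite('pics/'+name+'.png',im)
    np.savez('pics/'+name+'.npz',K=c['K'],E=c['extrinsics']); return im
def pix2w(name,u,v,z):
    d=np.load('pics/'+name+'.npz'); K,E=d['K'],d['E']
    r=np.linalg.inv(K)@[u,v,1]; r=np.array([r[0],-r[1],-r[2]])
    R,t=E[:3,:3],E[:3,3]; c=-R.T@t; w=R.T@r
    return c+w*(z-c[2])/w[2]
def w2pix(name,p):
    d=np.load('pics/'+name+'.npz'); q=d['E'][:3,:3]@np.array(p,float)+d['E'][:3,3]
    x=d['K']@[q[0],-q[1],-q[2]]; return x[:2]/x[2]
E
python3 - <<'E'
from h import *
a=snap('top','t0');b=snap('scene','s0')
cv2.imwrite('pics/t0b.png',cv2.resize(a,(800,600),interpolation=cv2.INTER_CUBIC))
cv2.imwrite('pics/s0b.png',cv2.resize(b,(800,600),interpolation=cv2.INTER_CUBIC))
print(env.get_calibration('top'),env.state(),env.tcp_to_grasp)
E
```

```text
{'K': array([[498.29784276,   0.        , 258.48905403],
       [  0.        , 498.29784276, 192.05391754],
       [  0.        ,   0.        ,   1.        ]]), 'extrinsics': array([[-4.73945152e-03, -9.99954130e-01, -8.32322093e-03,
        -9.47726516e+01],
       [ 9.97817374e-01, -5.27720678e-03,  6.58227919e-02,
        -5.42268931e+02],
       [-6.58636960e-02, -7.99309051e-03,  9.97796615e-01,
        -1.20197630e+03],
       [ 0.00000000e+00,  0.00000000e+00,  0.00000000e+00,
         1.00000000e+00]])} {'t': 0.1, 'joints': array([ 1.21037885e+00,  4.91500572e-01,  1.55935176e+00,  2.38618099e-05,
        1.09173502e+00, -1.05577487e-01]), 'qvel': array([-0.00056358, -0.00299753,  0.00017749, -0.00115415, -0.00065475,
       -0.00171793]), 'tau': array([ 2.57519918e-03, -6.13632345e+01, -2.58608794e+01,  6.93835085e-02,
        4.69712913e-02, -9.70201609e-05]), 'eef_pos': array([157.44256904, 604.63227121, 214.13204685]), 'tcp_rot': array([-3.14060573e+00, -1.25869094e-04,  2.88674159e+00]), 'ft_force': array([-0.18698603,  0.00853635, -1.04743647]), 'moment': array([ 0.01685619, -0.01894036, -0.01757   ]), 'grip_force': 0.0, 'opening': 0.9984119572686573} 18.8
```

View pics/t0b.png

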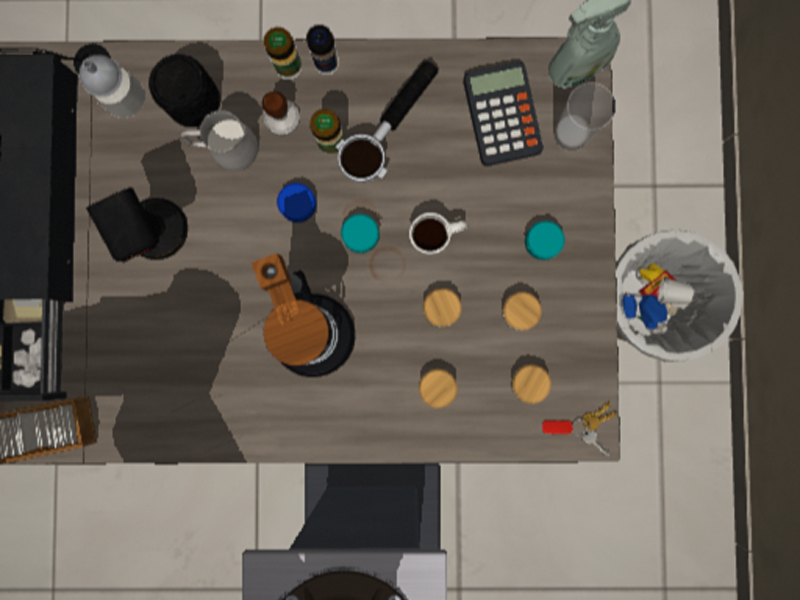

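View pics/s0b.png

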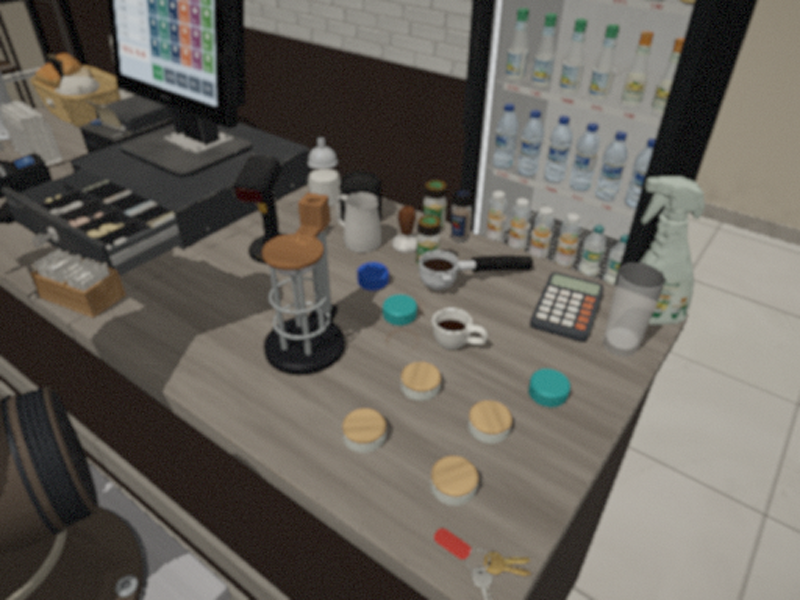

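The top view shows four wood-topped pots at about (442,308), (522,311), (438,388) and (531,384). The turquoise pots at (360,233) and (545,239) and the blue one at (297,202) are look-alikes. The mug is at (432,233), the lid's hub at (270,270) and its disc at (297,333).

Run:
```python
from h import *
s=0.64
for n,u,v,z in [('p',442,306,28),('p',522,310,28),('p',438,387,28),('p',531,383,28),('mug',432,233,50),('hub',270,270,230),('disc',297,333,193),('base',312,334,20),('blue',297,202,28),('tq',360,233,28)]:
    print(n,pix2w('t0',u*s,v*s,z).round(0))
a=cv2.imread('pics/t0.png')
cv2.imwrite('pics/c1.png',cv2.resize(a[150:250,150:250],(600,600),interpolation=cv2.INTER_CUBIC))
b=cv2.imread('pics/t0.png')[170:270,255:365]
cv2.imwrite('pics/c2.png',cv2.resize(b,(660,600),interpolation=cv2.INTER_CUBIC))
```

```text
p [ 532. -157.   28.]
p [ 525. -281.   28.]
p [ 407. -149.   28.]
p [ 412. -293.   28.]
mug [ 642. -141.   50.]
hub [568.  74. 230.]
disc [487.  44. 193.]
base [489.  46.  20.]
blue [696.  69.  28.]
tq [646. -30.  28.]
```

View pics/c1.png

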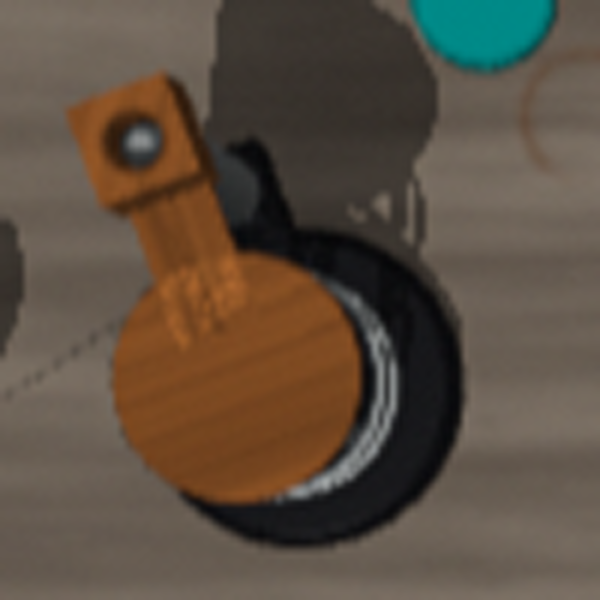

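View pics/c2.png

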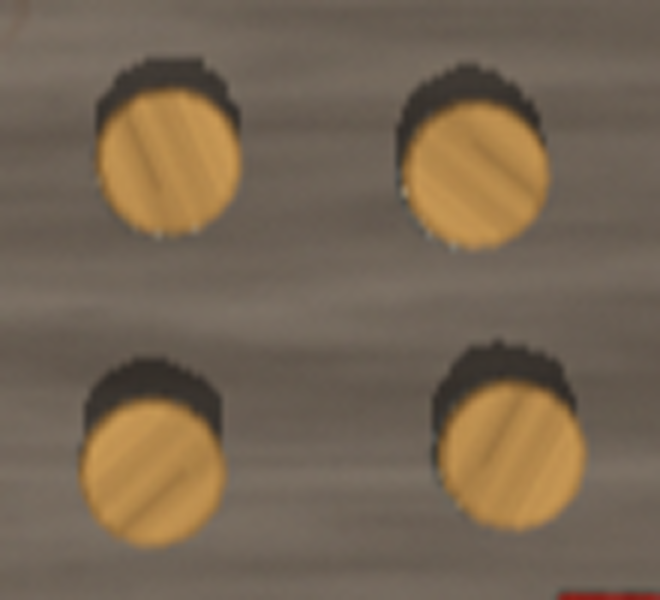

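Run:
```python
from h import *
f=lambda u,o:o+u/6-.42
P={}
for n,u,v,z in [('bore',138,140,230),('disc',237,378,193),('base',311,388,20)]:
    P[n]=pix2w('t0',f(u,150),f(v,150),z); print(n,P[n].round(1))
d=P['bore']-P['disc']; print(np.hypot(*d[:2]),np.arctan2(d[1],d[0]), np.degrees(np.arctan2(d[1],d[0])))
for u,v in [(169,161),(477,174),(153,472),(512,455)]:
    print('pot',pix2w('t0',f(u,255),f(v,170),28).round(1))
```

```text
bore [567.6  74.8 230. ]
disc [488.   46.4 193. ]
base [488.1  41.9  20. ]
84.53254822271724 0.3425648467244755 19.62751992685839
pot [ 530.2 -156.3   28. ]
pot [ 524.3 -280.5   28. ]
pot [ 405.3 -148.9   28. ]
pot [ 411.4 -292.9   28. ]
```

{"op": "step_arm", "data": {
  "plan": [
    [[-265,-205,-70,-20,1],[-265,-205,-70,-34,1],[-265,-205,-70,-34,1],[-265,-205,-70,-34,1],[-265,-205,-70,-34,1],[-265,-205,-70,-34,1],[-265,-205,-70,-34,1],[-265,-205,-70,-34,1]]
  ]
}}

```text
t: 0.77
eef_pos: [354.5, 348.8, 282.1]
tcp_rot: [-3.142, -0.0, -2.803]
ft_force: [0.1, 0.3, 0.2]
opening: 1.0
grip_force: 0.0
```

```bash
cat >> h.py <<'E'
def to(x,y,z,yaw=None):
    s=env.state(); p=s['eef_pos']; r=s['tcp_rot']; a=r[2]
    d=np.array([x,y,z])-p
    t=0 if yaw is None else -((yaw-np.degrees(a)+180)%360-180)
    print('t',round(s['t'],1),'pos',p.round(1),'rpy',np.degrees(r).round(1),'F',s['ft_force'].round(1),'op',round(s['opening'],3),'g',round(s['grip_force'],1))
    print('shift',(np.cos(a)*d[0]+np.sin(a)*d[1]).round(1),(np.sin(a)*d[0]-np.cos(a)*d[1]).round(1),(-d[2]).round(1),'turn',round(t,1))
E
python3 -c "
from h import *
to(567.6,74.8,290,199.6)"
```

```text
t 0.8 pos [354.5 348.8 282.1] rpy [-180.    -0.  -160.6] F [0.1 0.3 0.2] op 1.0 g 0.0
shift -109.9 -329.3 -7.9 turn -0.2
```

{"op": "step_arm", "data": {
  "plan": [
    [[-110,-329,-18,0,1],[-110,-329,-18,0,1],[-110,-329,-18,0,1],[-110,-329,-18,0,1],[-110,-329,-18,0,1],[-110,-329,-18,0,1],[-110,-329,-18,0,1],[-110,-329,-18,0,1]]
  ]
}}

```text
t: 1.43
eef_pos: [559.1, 85.9, 299.0]
tcp_rot: [3.141, -0.0, -2.803]
ft_force: [0.6, 1.7, -0.1]
opening: 1.002
grip_force: 0.0
```

{"op": "step_arm", "data": {
  "plan": [
    [[0,0,0,0,1],[0,0,0,0,1],[0,0,0,0,1],[0,0,0,0,1]]
  ]
}}

```text
t: 1.77
eef_pos: [557.5, 88.8, 298.9]
tcp_rot: [3.141, -0.0, -2.802]
ft_force: [-1.3, 0.2, 0.7]
opening: 0.999
grip_force: 0.0
```

```bash
python3 -c "
from h import *
to(567.6,74.8,196,199.6)
a=snap('wrist','w1');cv2.imwrite('pics/w1b.png',cv2.resize(a,(800,600),interpolation=cv2.INTER_CUBIC))
print(w2pix('w1',[567.6,74.8,230]),w2pix('w1',[488,45,193]))"
```

```text
t 1.8 pos [557.5  88.8 298.9] rpy [ 180.    -0.  -160.5] F [-1.3  0.2  0.7] op 0.999 g 0.0
shift -4.8 -16.6 102.9 turn -0.1
[240.43320227 203.69219564] [239.75234276  99.95228981]
```

View pics/w1b.png

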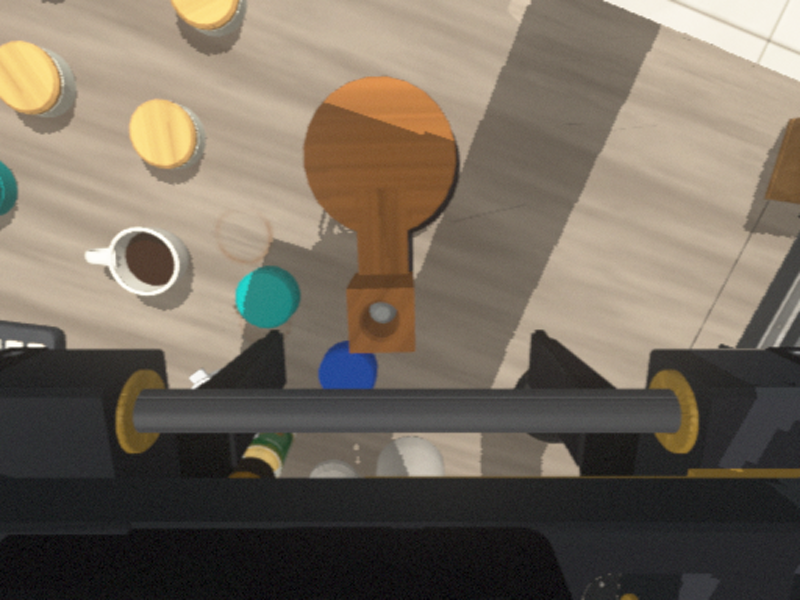

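The wrist view shows the hub square with its bore at (381,319) and the disc centre at (380,156). They line up with the tool, so the yaw is right.

```bash
python3 -c "
from h import *
b=pix2w('w1',381*.64-.2,319.5*.64-.2,230);d=pix2w('w1',380.5*.64-.2,155.5*.64-.2,193)
print(b,d,np.hypot(*(b-d)[:2]),np.degrees(np.arctan2(*(b-d)[1::-1])))
to(b[0],b[1],196,199.6)"
```

```text
[567.19340572  77.49682781 230.        ] [486.43390047  47.81710487 193.        ] 86.04059298857486 20.178758078204012
t 1.8 pos [557.6  89.  299.1] rpy [ 180.    -0.  -160.5] F [0.5 0.7 0.3] op 1.001 g 0.0
shift -5.2 -14.0 103.1 turn -0.1
```

{"op": "step_arm", "data": {
  "plan": [
    [[-5,-14.5,30,-0.4,0.6],[-5,-14.5,60,-0.4,0.6],[-5,-14.5,85,-0.4,0.6],[-5,-14.5,100,-0.4,0.6],[-5,-14.5,100,-0.4,0.4],[-5,-14.5,100,-0.4,0.2],[-5,-14.5,100,-0.4,-0.1],[-5,-14.5,100,-0.4,-0.2]]
  ]
}}

```text
t: 2.48
eef_pos: [568.2, 76.3, 200.5]
tcp_rot: [-3.141, 0.002, -2.795]
ft_force: [-0.4, -0.3, 0.1]
opening: 0.572
grip_force: 0.0
```

{"op": "step_arm", "data": {
  "plan": [
    [[0,0,0,0,-0.4],[0,0,0,0,-1],[0,0,0,0,-1],[0,0,0,0,-1],[0,0,0,0,-1],[0,0,0,0,-1],[0,0,0,0,-1],[0,0,0,0,-1]]
  ]
}}

```text
t: 3.15
eef_pos: [567.9, 76.0, 199.6]
tcp_rot: [3.142, 0.001, -2.796]
ft_force: [-1.2, -0.0, 6.3]
opening: 0.377
grip_force: 30.0
```

```bash
python3 -c "
from h import *
to(567.2,77,270,199.6)
print(env.state()['moment'])"
```

```text
t 3.1 pos [567.9  76.  199.6] rpy [ 180.     0.  -160.2] F [-1.2 -0.   6.3] op 0.377 g 30.0
shift 0.4 1.2 -70.4 turn 0.2
[ 0.26478397  0.34891713 -0.03320797]
```

{"op": "step_arm", "data": {
  "plan": [
    [[0,0,-8,0,-1],[0,0,-20,0,-1],[0,0,-35,0,-1],[0,0,-55,0,-1],[0,0,-75,0,-1],[0,0,-75,0,-1],[0,0,-75,0,-1]]
  ]
}}

```text
t: 3.73
eef_pos: [567.9, 75.8, 274.6]
tcp_rot: [-3.141, 0.002, -2.796]
ft_force: [-0.1, -0.3, -2.2]
opening: 0.378
grip_force: 30.0
```

```bash
python3 -c "
from h import *
to(495,255,270,180)
a=snap('wrist','w2');cv2.imwrite('pics/w2b.png',cv2.resize(a,(800,600),interpolation=cv2.INTER_CUBIC))
print(env.state()['moment'])"
```

```text
t 3.7 pos [567.9  75.8 274.6] rpy [-1.800e+02  1.000e-01 -1.602e+02] F [-0.1 -0.3 -2.2] op 0.378 g 30.0
shift 7.9 193.3 4.6 turn 19.8
[ 0.05987862  0.03561118 -0.01518286]
```

View pics/w2b.png

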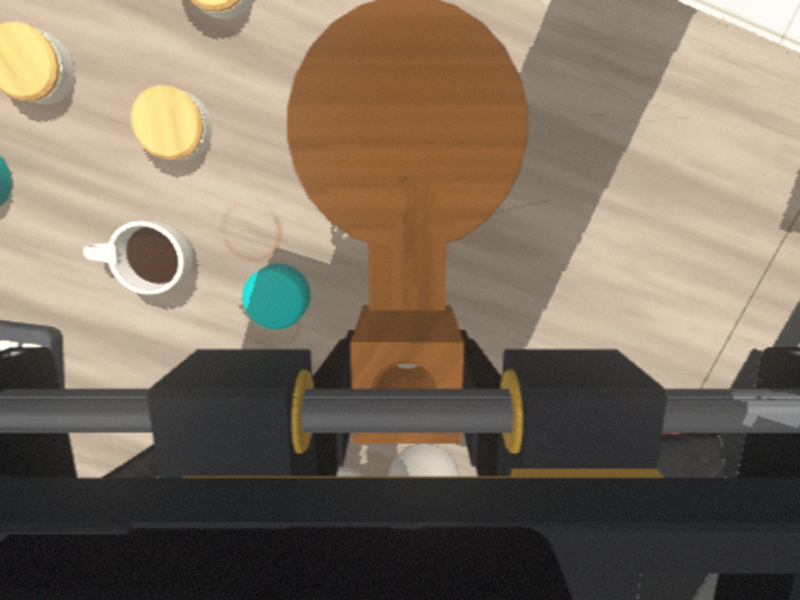

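{"op": "step_arm", "data": {
  "plan": [
    [[2,40,0,0,-1],[4,80,0,5,-1],[6,120,20,12,-1],[8,155,50,20,-1],[8,185,90,20,-1],[8,193,130,20,-1],[8,193,170,20,-1],[8,193,210,20,-1]]
  ]
}}

```text
t: 4.45
eef_pos: [493.5, 255.5, 72.0]
tcp_rot: [-3.141, -0.001, 3.14]
ft_force: [0.9, 0.5, -1.9]
opening: 0.374
grip_force: 30.0
```

```bash
python3 -c "
from h import *
to(495,255,16,180)"
```

```text
t 4.5 pos [493.5 255.5  72. ] rpy [-180.    -0.   179.9] F [ 0.9  0.5 -1.9] op 0.374 g 30.0
shift -1.5 -0.4 56.0 turn -0.1
```

{"op": "step_arm", "data": {
  "plan": [
    [[0,0,20,0,-1],[0,0,38,0,-1],[0,0,45,0,-1],[0,0,49,0,-1],[0,0,49,0,-1],[0,0,49,0,-1]]
  ]
}}

```text
t: 4.95
eef_pos: [495.2, 254.6, 26.1]
tcp_rot: [3.141, 0.001, 3.138]
ft_force: [-0.1, -0.5, -1.4]
opening: 0.371
grip_force: 30.0
```

{"op": "step_arm", "data": {
  "plan": [
    [[0,0,3,0,-1],[0,0,5,0,-1],[0,0,6,0,-1],[0,0,6,0,-1]]
  ]
}}

```text
t: 5.28
eef_pos: [495.0, 254.6, 19.7]
tcp_rot: [3.141, 0.0, 3.138]
ft_force: [0.2, 0.2, -1.7]
opening: 0.378
grip_force: 30.0
```

{"op": "step_arm", "data": {
  "plan": [
    [[0,0,2,0,-1],[0,0,4,0,-1],[0,0,4,0,-1],[0,0,4,0,-1]]
  ]
}}

```text
t: 5.62
eef_pos: [494.9, 254.5, 15.3]
tcp_rot: [-3.142, -0.0, 3.138]
ft_force: [-0.7, 0.5, -1.3]
opening: 0.377
grip_force: 30.0
```

{"op": "step_arm", "data": {
  "plan": [
    [[0,0,1,0,-1],[0,0,2,0,-1],[0,0,2,0,-1],[0,0,2,0,-1]]
  ]
}}

```text
t: 5.95
eef_pos: [495.1, 254.6, 14.6]
tcp_rot: [3.141, 0.001, 3.138]
ft_force: [-4.2, -2.0, 13.3]
opening: 0.375
grip_force: 30.0
```

{"op": "step_arm", "data": {
  "plan": [
    [[0,0,0,0,-0.2],[0,0,0,0,0.2],[0,0,0,0,0.5],[0,0,0,0,0.6],[0,0,-15,0,0.6],[0,0,-50,0,0.6],[0,0,-90,0,0.6],[0,0,-130,0,0.6]]
  ]
}}

```text
t: 6.62
eef_pos: [494.5, 254.3, 144.5]
tcp_rot: [-3.141, -0.002, 3.138]
ft_force: [0.4, 0.0, -0.2]
opening: 0.787
grip_force: 0.0
```

{"op": "step_arm", "data": {
  "plan": [
    [[30,-10,-35,0,0.8],[60,-20,-70,0,0.8],[90,-40,-90,0,0.8],[90,-80,-90,0,0.8],[90,-120,-90,0,0.8],[90,-160,-90,0,0.8],[90,-200,-90,0,0.8],[90,-240,-90,0,0.8]]
  ]
}}

```text
t: 7.28
eef_pos: [403.6, 13.2, 233.7]
tcp_rot: [-3.142, 0.001, 3.139]
ft_force: [0.3, 0.2, -0.9]
opening: 0.896
grip_force: 0.0
```

```bash
python3 -c "
from h import *
to(405.3,-148.9,100,180)
a=snap('top','t2');cv2.imwrite('pics/t2b.png',cv2.resize(a,(800,600),interpolation=cv2.INTER_CUBIC))"
```

```text
t 7.3 pos [403.6  13.2 233.7] rpy [-180.     0.   179.8] F [ 0.3  0.2 -0.9] op 0.896 g 0.0
shift -2.2 -162.1 133.7 turn -0.2
```

View pics/t2b.png

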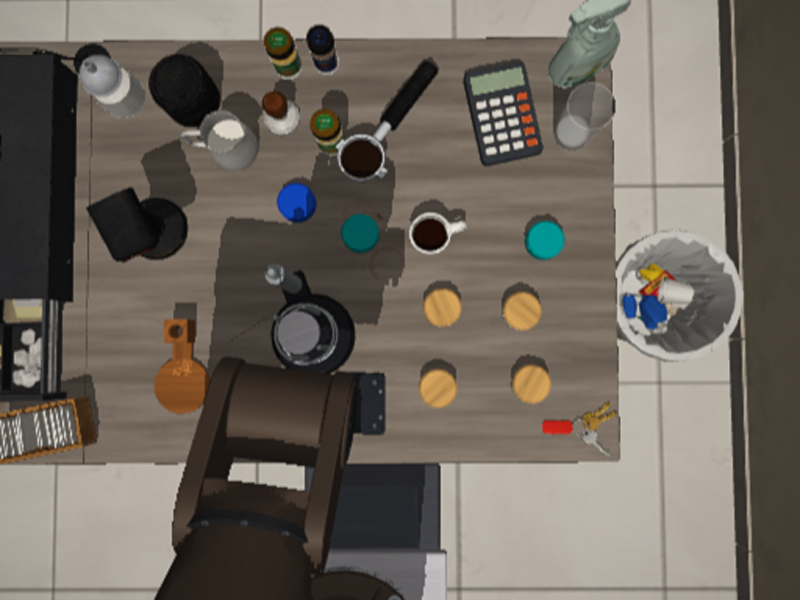

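The lid lies flat at (180,365), the well is open with its platform at (300,333), and the mast tip is at (274,273). The pots have not moved.

```bash
python3 -c "
from h import *
a=cv2.imread('pics/t2.png')[160:240,160:240]
cv2.imwrite('pics/c3.png',cv2.resize(a,(600,600),interpolation=cv2.INTER_CUBIC))
for p in [(567.4,75.5,215),(487.5,46.5,175),(487.5,46.5,185)]: print((w2pix('t2',p)-160+.5)*7.5)"
```

```text
[105.53677307 106.95038776]
[230.98390823 401.28038539]
[225.82692739 400.43060526]
```

View pics/c3.png

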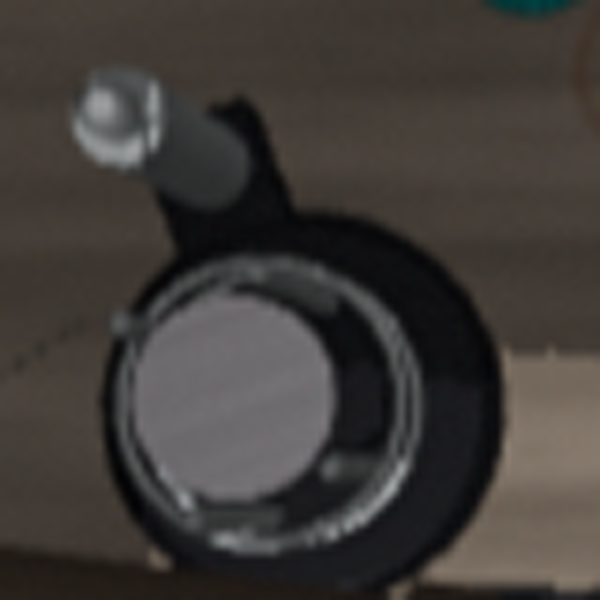

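{"op": "step_arm", "data": {
  "plan": [
    [[-2,-40,0,0,0.8],[-2,-80,0,0,0.8],[-2,-120,30,0,0.8],[-2,-155,70,0,0.8],[-2,-162,110,0,0.8],[-2,-162,130,0,0.8],[-2,-162,130,0,0.8]]
  ]
}}

```text
t: 7.92
eef_pos: [403.3, -147.3, 98.7]
tcp_rot: [3.137, -0.008, 3.136]
ft_force: [-0.3, 0.3, -1.1]
opening: 0.899
grip_force: 0.0
```

```bash
cat >> h.py <<'E'
def pots(name):
    h=cv2.cvtColor(cv2.imread('pics/'+name+'.png'),cv2.COLOR_BGR2HSV)
    m=cv2.inRange(h,(10,90,130),(25,255,255)); m[:, :230]=0; m[:,400:]=0; m[:150]=0
    n,_,st,c=cv2.connectedComponentsWithStats(m)
    for i in range(1,n):
        if st[i,4]>150: print('pot',st[i,4],c[i].round(1),pix2w(name,c[i][0],c[i][1],28).round(1))
E
python3 -c "
from h import *
pots('t0');pots('t2')
to(405.3,-148.2,5,180)"
```

```text
pot 448 [282.9 196.7] [ 529.4 -156.6   28. ]
pot 457 [333.9 199.1] [ 523.  -280.1   28. ]
pot 470 [340.1 245.9] [ 410.2 -293.4   28. ]
pot 466 [280.  248.7] [ 404.3 -148.7   28. ]
pot 468 [282.7 196.7] [ 529.6 -156.1   28. ]
pot 471 [333.9 198.9] [ 523.6 -280.1   28. ]
pot 479 [340.  245.7] [ 410.6 -293.1   28. ]
pot 473 [280.  248.6] [ 404.5 -148.6   28. ]
t 7.9 pos [ 403.3 -147.3   98.7] rpy [179.8  -0.4 179.7] F [-0.3  0.3 -1.1] op 0.899 g 0.0
shift -2.0 -0.9 93.7 turn -0.3
```

{"op": "step_arm", "data": {
  "plan": [
    [[-1,-1,25,0,0.8],[-1,-1,55,0,0.8],[-1,-1,78,0,0.8],[-1,-1,86,0,0.8],[-1,-1,89,0,0.8],[-1,-1,90,0,0.8],[-1,-1,90,0,0.8]]
  ]
}}

```text
t: 8.5
eef_pos: [407.2, -148.2, 14.7]
tcp_rot: [-3.141, 0.001, 3.138]
ft_force: [0.0, -0.2, -0.2]
opening: 0.898
grip_force: 0.0
```

{"op": "step_arm", "data": {
  "plan": [
    [[0,0,0,0,0.5],[0,0,0,0,0.2],[0,0,0,0,0]]
  ]
}}

```text
t: 8.75
eef_pos: [406.9, -148.3, 14.2]
tcp_rot: [-3.141, 0.001, 3.138]
ft_force: [-0.9, -0.9, -0.5]
opening: 0.743
grip_force: 0.0
```

{"op": "step_arm", "data": {
  "plan": [
    [[2,0,5,0,0.4],[2,0,9,0,0.4],[2,0,9,0,0.4],[2,0,9,0,0],[2,0,9,0,-0.5],[2,0,9,0,-0.5],[2,0,9,0,-0.5],[2,0,9,0,-0.5]]
  ]
}}

```text
t: 9.42
eef_pos: [404.6, -148.1, 4.5]
tcp_rot: [3.141, -0.0, 3.138]
ft_force: [-0.6, -1.2, -2.5]
opening: 0.629
grip_force: 30.0
```

```bash
python3 -c "
from h import *
to(488.4,46.2,225,199.8)"
```

```text
t 9.4 pos [ 404.6 -148.1    4.5] rpy [180.   -0.  179.8] F [-0.6 -1.2 -2.5] op 0.629 g 30.0
shift -83.2 194.6 -220.5 turn -20.0
```

{"op": "step_arm", "data": {
  "plan": [
    [[0,0,-30,0,-0.5],[0,0,-70,0,-0.5],[-10,0,-110,0,-0.5],[-20,10,-150,-5,-0.5],[-35,30,-188,-10,-0.5],[-50,60,-215,-15,-0.5],[-60,95,-222,-20,-0.5],[-70,130,-222,-20,-0.5]]
  ]
}}

```text
t: 10.08
eef_pos: [476.3, -17.0, 229.5]
tcp_rot: [-3.139, 0.005, -2.792]
ft_force: [0.1, -1.2, -3.2]
opening: 0.625
grip_force: 30.0
```

{"op": "step_arm", "data": {
  "plan": [
    [[0,35,0,0,-0.5],[0,45,0,0,-0.5],[0,45,0,0,-0.5],[0,45,0,0,-0.5]]
  ]
}}

```text
t: 10.42
eef_pos: [459.6, 24.1, 226.5]
tcp_rot: [-3.141, -0.0, -2.794]
ft_force: [0.4, -0.6, -3.1]
opening: 0.623
grip_force: 30.0
```

```bash
python3 -c "
from h import *
to(488.4,46.2,193,199.8)"
```

```text
t 10.4 pos [459.6  24.1 226.5] rpy [-180.    -0.  -160.1] F [ 0.4 -0.6 -3.1] op 0.623 g 30.0
shift -34.6 11.0 33.5 turn 0.1
```

{"op": "step_arm", "data": {
  "plan": [
    [[-20,6,0,0,-0.5],[-34.5,11,0,0,-0.5],[-34.5,11,0,0,-0.5],[-34.5,11,10,0,-0.5],[-34.5,11,20,0,-0.5],[-34.5,11,27,0,-0.5],[-34.5,11,27,0,-0.5],[-34.5,11,27,0,-0.5]]
  ]
}}

```text
t: 11.08
eef_pos: [488.5, 45.3, 199.3]
tcp_rot: [3.141, -0.001, -2.797]
ft_force: [0.0, -0.2, -2.6]
opening: 0.622
grip_force: 30.0
```

```bash
python3 -c "
from h import *
to(488.4,46.2,185,199.8)
print(env.state()['moment'])
a=snap('wrist','w3');cv2.imwrite('pics/w3b.png',cv2.resize(a,(800,600),interpolation=cv2.INTER_CUBIC))"
```

```text
t 11.1 pos [488.5  45.3 199.3] rpy [ 180.    -0.  -160.3] F [ 0.  -0.2 -2.6] op 0.622 g 30.0
shift -0.3 0.9 14.3 turn -0.1
[ 0.02009996  0.03830798 -0.02382781]
```

View pics/w3b.png

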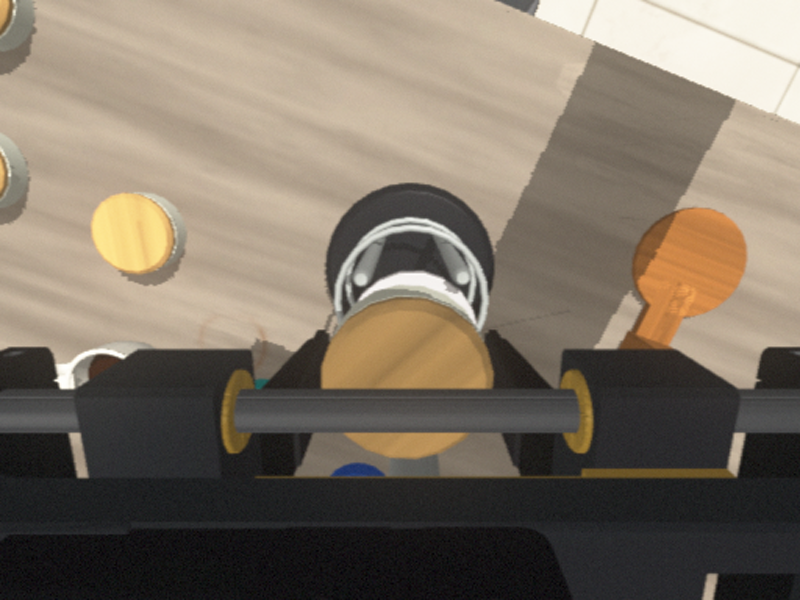

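The held pot at (407,378) is just above the rods. The two front rod tops are at about (362,278) and (460,277).

```bash
python3 -c "
from h import *
p=[pix2w('w3',(u)*.64-.2,v*.64-.2,185) for u,v in [(362,277),(460.5,276)]]
print(p); m=(p[0]+p[1])/2; a=np.radians(19.9); print(m+36*np.cos(np.radians(35))*np.array([np.cos(a),np.sin(a),0]), np.hypot(*(p[0]-p[1])[:2]))
c=pix2w('w3',407.5*.64,378*.64,223);print('pot top',c, w2pix('w3',[488.5,45.3,223])/.64)
"
```

```text
[array([466.96151989,  18.18755975, 185.        ]), array([453.12476228,  55.54898418, 185.        ])]
[487.77174298  46.90588572 185.        ] 39.841334013790366
pot top [486.31539439  44.73285276 223.        ] [406.89840322 384.1149339 ]
```

{"op": "step_arm", "data": {
  "plan": [
    [[-1,0.5,0,0,-0.5],[-1,0.5,3,0,-0.5],[-1,0.5,6,0,-0.5],[-1,0.5,9,0,-0.5],[-1,0.5,11,0,-0.5],[-1,0.5,13,0,-0.5],[-1,0.5,13,0,-0.5]]
  ]
}}

```text
t: 11.72
eef_pos: [489.1, 46.9, 186.0]
tcp_rot: [3.141, -0.001, -2.796]
ft_force: [-0.4, 0.4, -2.5]
opening: 0.629
grip_force: 30.0
```

{"op": "step_arm", "data": {
  "plan": [
    [[0,0,2.5,0,-0.5],[0,0,5,0,-0.5],[0,0,7,0,-0.5],[0,0,7,0,-0.5]]
  ]
}}

```text
t: 12.05
eef_pos: [489.1, 46.9, 179.1]
tcp_rot: [3.141, -0.001, -2.796]
ft_force: [-0.1, 0.4, -2.0]
opening: 0.626
grip_force: 30.0
```

{"op": "step_arm", "data": {
  "plan": [
    [[0,0,2.5,0,-0.5],[0,0,5,0,-0.5],[0,0,7.5,0,-0.5],[0,0,10,0,-0.5],[0,0,12.5,0,-0.5],[0,0,15,0,-0.5],[0,0,17.5,0,-0.5],[0,0,20,0,-0.5]]
  ]
}}

```text
t: 12.72
eef_pos: [489.4, 46.8, 159.4]
tcp_rot: [-3.142, 0.0, -2.796]
ft_force: [-0.7, 0.4, 4.7]
opening: 0.628
grip_force: 30.0
```

{"op": "step_arm", "data": {
  "plan": [
    [[0,0,2.5,0,-0.5],[0,0,4,0,-0.5],[0,0,4,0,-0.5],[0,0,4,0,-0.5]]
  ]
}}

```text
t: 13.05
eef_pos: [489.0, 46.8, 155.1]
tcp_rot: [3.141, -0.001, -2.796]
ft_force: [-0.2, -0.4, -2.5]
opening: 0.627
grip_force: 30.0
```

{"op": "step_arm", "data": {
  "plan": [
    [[0,0,0,0,0.0],[0,0,0,0,0.5],[0,0,0,0,0.5],[0,0,0,0,0.5],[0,0,0,0,0.5],[0,0,-20,0,0.5],[0,0,-50,0,0.5],[0,0,-65,0,0.5]]
  ]
}}

```text
t: 13.72
eef_pos: [489.8, 46.8, 222.9]
tcp_rot: [-3.141, 0.002, -2.796]
ft_force: [0.5, -0.6, -0.3]
opening: 0.754
grip_force: 0.0
```

```bash
python3 -c "
from h import *
to(529.6,-156,100,180)
a=snap('top','t3');pots('t3')"
```

```text
t 13.7 pos [489.8  46.8 222.9] rpy [-1.800e+02  1.000e-01 -1.602e+02] F [ 0.5 -0.6 -0.3] op 0.754 g 0.0
shift 31.3 -204.3 122.9 turn 19.8
pot 471 [282.6 196.6] [ 529.7 -156.    28. ]
pot 475 [334.  198.8] [ 523.7 -280.3   28. ]
pot 482 [340.  245.7] [ 410.7 -293.1   28. ]
```

{"op": "step_arm", "data": {
  "plan": [
    [[6,-40,0,5,0.8],[12,-80,0,12,0.8],[18,-120,10,20,0.8],[24,-155,35,20,0.8],[31,-190,70,20,0.8],[31,-204,105,20,0.8],[31,-204,122,20,0.8],[31,-204,122,20,0.8]]
  ]
}}

```text
t: 14.43
eef_pos: [527.2, -156.1, 93.9]
tcp_rot: [3.139, -0.007, 3.136]
ft_force: [-1.4, 1.0, 0.7]
opening: 0.902
grip_force: 0.0
```

```bash
python3 -c "
from h import *
to(529.7,-156,14,180)"
```

```text
t 14.4 pos [ 527.2 -156.1   93.9] rpy [179.8  -0.4 179.7] F [-1.4  1.   0.7] op 0.902 g 0.0
shift -2.5 0.2 79.9 turn -0.3
```

{"op": "step_arm", "data": {
  "plan": [
    [[0,0,25,0,0.8],[0,0,50,0,0.8],[0,0,65,0,0.8],[0,0,70,0,0.8],[0,0,74,0,0.6],[0,0,75,0,0.5],[0,0,75,0,0.5]]
  ]
}}

```text
t: 15.02
eef_pos: [529.7, -155.6, 24.5]
tcp_rot: [-3.141, 0.001, 3.138]
ft_force: [0.1, -0.9, -0.4]
opening: 0.77
grip_force: 0.0
```

{"op": "step_arm", "data": {
  "plan": [
    [[0,0,8,0,0.5],[0,0,16,0,0.5],[0,0,19,0,0.4],[0,0,19,0,0],[0,0,19,0,-0.5],[0,0,19,0,-0.5],[0,0,19,0,-0.5],[0,0,19,0,-0.5]]
  ]
}}

```text
t: 15.68
eef_pos: [529.3, -155.6, 4.6]
tcp_rot: [3.142, 0.0, 3.138]
ft_force: [0.1, -0.6, -1.5]
opening: 0.625
grip_force: 30.0
```

```bash
python3 -c "
from h import *
to(489.1,46.9,232,199.8)"
```

```text
t 15.7 pos [ 529.3 -155.6    4.6] rpy [180.    0.  179.8] F [ 0.1 -0.6 -1.5] op 0.625 g 30.0
shift 40.9 202.4 -227.4 turn -20.0
```

{"op": "step_arm", "data": {
  "plan": [
    [[0,0,-30,0,-0.5],[0,0,-70,0,-0.5],[0,0,-110,0,-0.5],[10,20,-148,-5,-0.5],[18,45,-180,-10,-0.5],[25,75,-205,-15,-0.5],[30,110,-222,-20,-0.5],[35,150,-226,-20,-0.5]]
  ]
}}

```text
t: 16.35
eef_pos: [495.1, -4.9, 233.8]
tcp_rot: [-3.139, 0.005, -2.792]
ft_force: [1.5, 0.7, -2.5]
opening: 0.626
grip_force: 30.0
```

```bash
python3 -c "
from h import *
to(489.1,46.9,222,199.8)"
```

```text
t 16.4 pos [495.1  -4.9 233.8] rpy [-179.9    0.3 -160. ] F [ 1.5  0.7 -2.5] op 0.626 g 30.0
shift -12.1 50.7 11.8 turn 0.2
```

{"op": "step_arm", "data": {
  "plan": [
    [[-8,35,0,0,-0.5],[-12,49,5,0,-0.5],[-12,49,5,0,-0.5],[-12,49,5,0,-0.5],[-12,49,5,0,-0.5]]
  ]
}}

```text
t: 16.77
eef_pos: [489.5, 44.2, 225.6]
tcp_rot: [-3.141, 0.0, -2.796]
ft_force: [0.5, 0.2, -2.1]
opening: 0.623
grip_force: 30.0
```

```bash
python3 -c "
from h import *
to(489.1,46.9,194,199.8)"
```

```text
t 16.8 pos [489.5  44.2 225.6] rpy [-180.     0.  -160.2] F [ 0.5  0.2 -2.1] op 0.623 g 30.0
shift -0.5 2.7 31.6 turn 0.0
```

{"op": "step_arm", "data": {
  "plan": [
    [[-0.5,2.7,5,0,-0.5],[-0.5,2.7,15,0,-0.5],[-0.5,2.7,25,0,-0.5],[-0.5,2.7,31,0,-0.5],[-0.5,2.7,34,0,-0.5],[-0.5,2.7,36.5,0,-0.5],[-0.5,2.7,39,0,-0.5],[-0.5,2.7,39,0,-0.5]]
  ]
}}

```text
t: 17.43
eef_pos: [489.0, 47.2, 186.3]
tcp_rot: [3.141, -0.0, -2.796]
ft_force: [-0.3, -0.1, -1.7]
opening: 0.625
grip_force: 30.0
```

{"op": "step_arm", "data": {
  "plan": [
    [[0,0,2.5,0,-0.5],[0,0,5,0,-0.5],[0,0,7.5,0,-0.5],[0,0,10,0,-0.5]]
  ]
}}

```text
t: 17.77
eef_pos: [489.3, 47.4, 176.7]
tcp_rot: [-3.141, 0.001, -2.796]
ft_force: [-0.3, -0.4, 2.8]
opening: 0.626
grip_force: 30.0
```

{"op": "step_arm", "data": {
  "plan": [
    [[0,0,2.5,0,-0.5],[0,0,5,0,-0.5],[0,0,7.5,0,-0.5],[0,0,10,0,-0.5],[0,0,12.5,0,-0.5],[0,0,15,0,-0.5],[0,0,17.5,0,-0.5],[0,0,20,0,-0.5]]
  ]
}}

```text
t: 18.43
eef_pos: [489.2, 47.4, 156.3]
tcp_rot: [-3.142, 0.0, -2.796]
ft_force: [2.0, 0.1, 5.2]
opening: 0.625
grip_force: 30.0
```

{"op": "step_arm", "data": {
  "plan": [
    [[0,0,1.5,0,-0.5],[0,0,1.5,0,-0.5],[0,0,1.5,0,0.0],[0,0,1.5,0,0.5],[0,0,1.5,0,0.5],[0,0,1.5,0,0.5],[0,0,1.5,0,0.5]]
  ]
}}

```text
t: 19.02
eef_pos: [488.8, 47.4, 154.9]
tcp_rot: [3.141, -0.0, -2.796]
ft_force: [-0.2, -0.5, 0.5]
opening: 0.748
grip_force: 0.0
```

{"op": "step_arm", "data": {
  "plan": [
    [[0,0,-10,0,0.5],[0,0,-30,0,0.5],[0,0,-60,0,0.5],[0,0,-70,0,0.5]]
  ]
}}

```text
t: 19.35
eef_pos: [489.8, 47.4, 228.0]
tcp_rot: [-3.14, 0.003, -2.796]
ft_force: [0.5, -0.4, 0.5]
opening: 0.75
grip_force: 0.0
```

```bash
python3 -c "
from h import *
a=snap('top','t4');pots('t4')
to(523.7,-280.2,100,180)"
```

```text
pot 477 [334.  198.9] [ 523.6 -280.3   28. ]
pot 481 [340.  245.7] [ 410.7 -293.    28. ]
t 19.4 pos [490.1  47.4 228.5] rpy [-179.9    0.3 -160.2] F [-1.1  0.1  1.7] op 0.753 g 0.0
shift 79.4 -319.6 128.5 turn 19.8
```

{"op": "step_arm", "data": {
  "plan": [
    [[10,-40,0,5,0.8],[20,-80,0,12,0.8],[30,-120,0,20,0.8],[40,-160,15,20,0.8],[50,-200,25,20,0.8],[60,-240,40,20,0.8],[70,-278,60,20,0.8],[79,-310,85,20,0.8]]
  ]
}}

```text
t: 20.07
eef_pos: [519.3, -267.5, 143.5]
tcp_rot: [-3.141, 0.001, 3.138]
ft_force: [0.4, 0.7, 0.9]
opening: 0.901
grip_force: 0.0
```

{"op": "step_arm", "data": {
  "plan": [
    [[0,-9,25,0,0.8],[0,-9,50,0,0.8],[0,-9,50,0,0.8],[0,-9,50,0,0.5]]
  ]
}}

```text
t: 20.4
eef_pos: [518.5, -273.6, 93.1]
tcp_rot: [3.14, -0.003, 3.138]
ft_force: [0.7, -0.3, 1.0]
opening: 0.869
grip_force: 0.0
```

```bash
python3 -c "
from h import *
to(523.7,-280.2,4.6,180)"
```

```text
t 20.4 pos [ 518.5 -273.6   93.1] rpy [179.9  -0.2 179.8] F [ 0.7 -0.3  1. ] op 0.869 g 0.0
shift -5.2 -6.5 88.5 turn -0.2
```

{"op": "step_arm", "data": {
  "plan": [
    [[-4,-5.5,20,0,0.6],[-4,-5.5,40,0,0.6],[-4,-5.5,55,0,0.6],[-4,-5.5,65,0,0.6],[-4,-5.5,68,0,0.5],[-4,-5.5,68,0,0.5]]
  ]
}}

```text
t: 20.9
eef_pos: [523.5, -279.3, 26.7]
tcp_rot: [-3.142, 0.0, 3.139]
ft_force: [-0.5, 0.4, -0.2]
opening: 0.758
grip_force: 0.0
```

```bash
python3 -c "
from h import *
to(523.6,-280.2,4.6,180)
a=snap('top','t5');pots('t5')"
```

```text
t 20.9 pos [ 523.5 -279.3   26.7] rpy [-180.     0.   179.8] F [-0.5  0.4 -0.2] op 0.758 g 0.0
shift -0.1 -0.9 22.1 turn -0.2
```

{"op": "step_arm", "data": {
  "plan": [
    [[0,-1,9,0,0.5],[0,-1,17,0,0.5],[0,-1,21.5,0,0.4],[0,-1,21.5,0,0],[0,-1,21.5,0,-0.5],[0,-1,21.5,0,-0.5],[0,-1,21.5,0,-0.5],[0,-1,21.5,0,-0.5]]
  ]
}}

```text
t: 21.62
eef_pos: [523.2, -280.6, 4.8]
tcp_rot: [3.142, 0.0, 3.138]
ft_force: [0.0, -0.1, -1.9]
opening: 0.622
grip_force: 30.0
```

{"op": "step_arm", "data": {
  "plan": [
    [[0,0,-30,0,-0.5],[0,0,-70,0,-0.5],[0,0,-110,0,-0.5],[4,20,-146,-5,-0.5],[8,50,-176,-10,-0.5],[12,85,-200,-15,-0.5],[16,125,-215,-20,-0.5],[20,165,-226,-20,-0.5]]
  ]
}}

```text
t: 22.28
eef_pos: [503.7, -117.4, 231.8]
tcp_rot: [-3.14, 0.002, -2.792]
ft_force: [0.7, 0.1, -1.8]
opening: 0.624
grip_force: 30.0
```

```bash
python3 -c "
from h import *
to(489.1,47,230,199.8)"
```

```text
t 22.3 pos [ 503.7 -117.4  231.8] rpy [-1.799e+02  1.000e-01 -1.599e+02] F [ 0.7  0.1 -1.8] op 0.624 g 30.0
shift -42.6 159.4 1.8 turn 0.3
```

{"op": "step_arm", "data": {
  "plan": [
    [[-11,40,0,0,-0.5],[-22,80,0,0,-0.5],[-32,120,0,0,-0.5],[-42,150,0,0,-0.5],[-42,158,0,0,-0.5],[-42,158,0,0,-0.5],[-42,158,0,0,-0.5],[-42,158,0,0,-0.5]]
  ]
}}

```text
t: 22.95
eef_pos: [490.2, 43.4, 229.9]
tcp_rot: [-3.141, 0.0, -2.797]
ft_force: [-0.9, -0.3, -2.6]
opening: 0.624
grip_force: 30.0
```

```bash
python3 -c "
from h import *
to(489.1,47,186,199.8)"
```

```text
t 22.9 pos [490.2  43.4 229.9] rpy [-180.     0.  -160.2] F [-0.9 -0.3 -2.6] op 0.624 g 30.0
shift -0.2 3.8 43.9 turn -0.0
```

{"op": "step_arm", "data": {
  "plan": [
    [[0,3.5,5,0,-0.5],[0,3.5,15,0,-0.5],[0,3.5,25,0,-0.5],[0,3.5,33,0,-0.5],[0,3.5,37,0,-0.5],[0,3.5,40.5,0,-0.5],[0,3.5,43.5,0,-0.5],[0,3.5,43.5,0,-0.5]]
  ]
}}

```text
t: 23.62
eef_pos: [488.8, 47.6, 186.0]
tcp_rot: [3.141, -0.0, -2.796]
ft_force: [-0.9, -0.2, -2.6]
opening: 0.627
grip_force: 30.0
```

{"op": "step_arm", "data": {
  "plan": [
    [[0,0,2.5,0,-0.5],[0,0,5,0,-0.5],[0,0,7.5,0,-0.5],[0,0,10,0,-0.5]]
  ]
}}

```text
t: 23.95
eef_pos: [489.1, 47.7, 176.7]
tcp_rot: [-3.141, 0.001, -2.796]
ft_force: [-0.0, 0.4, 4.0]
opening: 0.626
grip_force: 30.0
```

{"op": "step_arm", "data": {
  "plan": [
    [[0,0,2.5,0,-0.5],[0,0,5,0,-0.5],[0,0,7.5,0,-0.5],[0,0,10,0,-0.5],[0,0,12.5,0,-0.5],[0,0,15,0,-0.5],[0,0,17.5,0,-0.5],[0,0,20,0,-0.5]]
  ]
}}

```text
t: 24.62
eef_pos: [489.1, 47.7, 156.2]
tcp_rot: [-3.141, 0.001, -2.796]
ft_force: [0.8, 0.7, 4.4]
opening: 0.626
grip_force: 30.0
```

{"op": "step_arm", "data": {
  "plan": [
    [[0,0,1.5,0,-0.5],[0,0,1.5,0,-0.5],[0,0,1.5,0,0.0],[0,0,1.5,0,0.5],[0,0,1.5,0,0.5],[0,0,1.5,0,0.5],[0,0,1.5,0,0.5]]
  ]
}}

```text
t: 25.2
eef_pos: [488.7, 47.7, 154.9]
tcp_rot: [3.141, -0.0, -2.796]
ft_force: [-0.7, -0.4, 0.4]
opening: 0.748
grip_force: 0.0
```

{"op": "step_arm", "data": {
  "plan": [
    [[0,0,-10,0,0.5],[0,0,-30,0,0.5],[0,0,-60,0,0.5],[0,0,-70,0,0.5]]
  ]
}}

```text
t: 25.53
eef_pos: [489.7, 47.7, 227.9]
tcp_rot: [-3.14, 0.003, -2.796]
ft_force: [-0.2, -1.1, 0.9]
opening: 0.75
grip_force: 0.0
```

```bash
python3 -c "
from h import *
a=snap('top','t6');pots('t6')
to(410.7,-293,100,180)"
```

```text
pot 478 [340.  245.6] [ 410.9 -293.1   28. ]
t 25.6 pos [490.   47.7 228.5] rpy [-179.9    0.3 -160.2] F [ 0.1 -0.7  2.3] op 0.746 g 0.0
shift 190.1 -293.7 128.5 turn 19.8
```

{"op": "step_arm", "data": {
  "plan": [
    [[22,-34,0,5,0.8],[44,-68,0,12,0.8],[66,-102,0,20,0.8],[88,-136,15,20,0.8],[110,-170,30,20,0.8],[132,-204,45,20,0.8],[154,-238,60,20,0.8],[174,-268,75,20,0.8]]
  ]
}}

```text
t: 26.25
eef_pos: [415.7, -262.0, 150.1]
tcp_rot: [3.141, 0.0, 3.138]
ft_force: [0.5, -0.4, 0.4]
opening: 0.898
grip_force: 0.0
```

```bash
python3 -c "
from h import *
to(410.8,-293,60,180)"
```

```text
t 26.2 pos [ 415.7 -262.   150.1] rpy [180.    0.  179.8] F [ 0.5 -0.4  0.4] op 0.898 g 0.0
shift 4.8 -31.0 90.1 turn -0.2
```

{"op": "step_arm", "data": {
  "plan": [
    [[5,-25,15,0,0.8],[5,-28,50,0,0.6],[5,-28,80,0,0.6],[5,-28,90,0,0.6],[5,-28,90,0,0.5],[5,-28,90,0,0.5]]
  ]
}}

```text
t: 26.75
eef_pos: [411.7, -288.0, 61.4]
tcp_rot: [3.141, -0.001, 3.139]
ft_force: [-0.3, 0.0, 0.1]
opening: 0.762
grip_force: 0.0
```

```bash
python3 -c "
from h import *
to(410.8,-293,4.7,180)
a=snap('top','t7');cv2.imwrite('pics/t7b.png',cv2.resize(a[150:320,180:400],(792,600),interpolation=cv2.INTER_CUBIC))"
```

```text
t 26.8 pos [ 411.7 -288.    61.4] rpy [180.   -0.  179.8] F [-0.3  0.   0.1] op 0.762 g 0.0
shift 0.8 -5.0 56.7 turn -0.2
```

View pics/t7b.png

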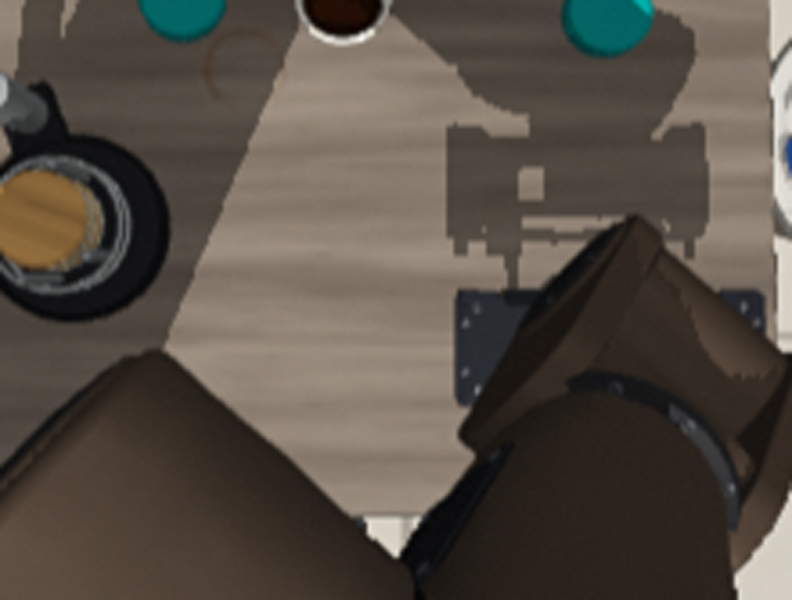

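The stack of pots is seated in the well at (45,220) and the gripper is over the last pot, so I'll carry on.

{"op": "step_arm", "data": {
  "plan": [
    [[1,-5,15,0,0.6],[1,-5,30,0,0.6],[1,-5,45,0,0.5],[1,-5,52,0,0.5],[1,-5,56,0,0.4],[1,-5,56,0,0.4]]
  ]
}}

```text
t: 27.3
eef_pos: [410.9, -293.2, 5.6]
tcp_rot: [-3.141, 0.0, 3.139]
ft_force: [0.1, -0.5, 0.3]
opening: 0.706
grip_force: 0.0
```

{"op": "step_arm", "data": {
  "plan": [
    [[0,0,0,0,0],[0,0,0,0,-0.5],[0,0,0,0,-0.5],[0,0,0,0,-0.5],[0,0,0,0,-0.5]]
  ]
}}

```text
t: 27.72
eef_pos: [411.0, -293.4, 6.1]
tcp_rot: [-3.141, 0.001, 3.138]
ft_force: [0.7, 2.1, 7.4]
opening: 0.624
grip_force: 30.0
```

```bash
python3 -c "
from h import *
to(489.1,47,230,199.8)"
```

```text
t 27.7 pos [ 411.  -293.4    6.1] rpy [-1.800e+02  1.000e-01  1.798e+02] F [0.7 2.1 7.4] op 0.624 g 30.0
shift -77.0 340.7 -223.9 turn -20.0
```

{"op": "step_arm", "data": {
  "plan": [
    [[0,0,-30,0,-0.5],[0,0,-70,0,-0.5],[0,0,-110,0,-0.5],[-8,25,-146,-5,-0.5],[-16,55,-176,-10,-0.5],[-24,90,-200,-15,-0.5],[-32,130,-215,-20,-0.5],[-40,168,-226,-20,-0.5]]
  ]
}}

```text
t: 28.38
eef_pos: [450.0, -129.8, 231.5]
tcp_rot: [-3.14, 0.002, -2.792]
ft_force: [0.9, -0.3, -2.6]
opening: 0.62
grip_force: 30.0
```

```bash
python3 -c "
from h import *
to(489.1,47,230,199.8);print(env.state()['moment'])"
```

```text
t 28.4 pos [ 450.  -129.8  231.5] rpy [-1.799e+02  1.000e-01 -1.599e+02] F [ 0.9 -0.3 -2.6] op 0.62 g 30.0
shift -97.4 152.7 1.5 turn 0.3
[ 0.00099023 -0.04663553  0.03657066]
```

{"op": "step_arm", "data": {
  "plan": [
    [[-20,33,0,0,-0.5],[-40,66,0,0,-0.5],[-60,98,0,0,-0.5],[-80,128,0,0,-0.5],[-97,152,0,0,-0.5],[-97,152,0,0,-0.5],[-97,152,0,0,-0.5],[-97,152,0,0,-0.5]]
  ]
}}

```text
t: 29.05
eef_pos: [489.4, 44.6, 229.4]
tcp_rot: [3.142, -0.0, -2.795]
ft_force: [0.2, 0.7, -1.3]
opening: 0.624
grip_force: 30.0
```

```bash
python3 -c "
from h import *
to(489.1,47,188,199.8)"
```

```text
t 29.1 pos [489.4  44.6 229.4] rpy [ 180.    -0.  -160.2] F [ 0.2  0.7 -1.3] op 0.624 g 30.0
shift -0.6 2.4 41.4 turn 0.0
```

{"op": "step_arm", "data": {
  "plan": [
    [[0,2.4,5,0,-0.5],[0,2.4,15,0,-0.5],[0,2.4,25,0,-0.5],[0,2.4,33,0,-0.5],[0,2.4,37,0,-0.5],[0,2.4,40,0,-0.5],[0,2.4,42,0,-0.5],[0,2.4,42,0,-0.5]]
  ]
}}

```text
t: 29.72
eef_pos: [488.9, 46.8, 187.3]
tcp_rot: [3.141, -0.0, -2.796]
ft_force: [-0.4, 0.1, -2.1]
opening: 0.622
grip_force: 30.0
```

{"op": "step_arm", "data": {
  "plan": [
    [[0,0,2.5,0,-0.5],[0,0,5,0,-0.5],[0,0,7.5,0,-0.5],[0,0,10,0,-0.5]]
  ]
}}

```text
t: 30.05
eef_pos: [489.2, 47.0, 177.7]
tcp_rot: [-3.141, 0.001, -2.796]
ft_force: [0.3, -0.5, 4.0]
opening: 0.625
grip_force: 30.0
```

{"op": "step_arm", "data": {
  "plan": [
    [[0,0,2.5,0,-0.5],[0,0,5,0,-0.5],[0,0,7.5,0,-0.5],[0,0,10,0,-0.5],[0,0,12.5,0,-0.5],[0,0,15,0,-0.5],[0,0,17.5,0,-0.5],[0,0,20,0,-0.5]]
  ]
}}

```text
t: 30.72
eef_pos: [489.1, 47.0, 157.3]
tcp_rot: [-3.141, 0.0, -2.796]
ft_force: [1.0, -1.0, 4.6]
opening: 0.621
grip_force: 30.0
```

{"op": "step_arm", "data": {
  "plan": [
    [[0,0,2,0,-0.5],[0,0,2,0,-0.5],[0,0,2,0,0.0],[0,0,2,0,0.5],[0,0,2,0,0.5],[0,0,2,0,0.5],[0,0,2,0,0.5]]
  ]
}}

```text
t: 31.3
eef_pos: [488.8, 47.1, 155.4]
tcp_rot: [3.141, -0.0, -2.796]
ft_force: [0.7, 0.5, 0.7]
opening: 0.746
grip_force: 0.0
```

{"op": "step_arm", "data": {
  "plan": [
    [[0,0,-10,0,0.5],[0,0,-30,0,0.5],[0,0,-60,0,0.5],[0,0,-80,0,0.5],[0,0,-80,0,0.5]]
  ]
}}

```text
t: 31.72
eef_pos: [490.2, 47.0, 239.1]
tcp_rot: [-3.139, 0.005, -2.796]
ft_force: [-0.4, -0.4, 0.6]
opening: 0.75
grip_force: 0.0
```

```bash
python3 -c "
from h import *
to(495,254.5,100,180)"
```

```text
t 31.7 pos [490.2  47.  239.1] rpy [-179.9    0.3 -160.2] F [-0.4 -0.4  0.6] op 0.75 g 0.0
shift -74.8 193.5 139.1 turn 19.8
```

{"op": "step_arm", "data": {
  "plan": [
    [[-14,36,0,5,0.6],[-28,72,0,12,0.6],[-42,110,0,20,0.6],[-56,148,20,20,0.6],[-70,182,50,20,0.6],[-74,193,90,20,0.6],[-74,193,130,20,0.6],[-74,193,139,20,0.6]]
  ]
}}

```text
t: 32.38
eef_pos: [490.9, 254.5, 91.8]
tcp_rot: [-3.14, -0.005, 3.14]
ft_force: [0.1, -0.0, 0.3]
opening: 0.801
grip_force: 0.0
```

{"op": "step_arm", "data": {
  "plan": [
    [[0,0,0,0,0.6],[0,0,0,0,0.6],[0,0,0,0,0.6]]
  ]
}}

```text
t: 32.63
eef_pos: [493.8, 253.7, 97.6]
tcp_rot: [3.141, 0.001, 3.138]
ft_force: [-0.4, -0.2, -0.2]
opening: 0.797
grip_force: 0.0
```

```bash
python3 -c "
from h import *
to(495,254.6,14.6,179.8)
a=snap('wrist','w8');b=snap('scene','s8')[140:250,150:260]
im=np.hstack([cv2.resize(a,(400,300)),cv2.resize(b,(300,300),interpolation=cv2.INTER_CUBIC)])
cv2.imwrite('pics/m8.png',im)"
```

```text
t 32.6 pos [493.8 253.7  97.6] rpy [1.800e+02 1.000e-01 1.798e+02] F [-0.4 -0.2 -0.2] op 0.797 g 0.0
shift -1.2 0.9 83.0 turn -0.0
```

View pics/m8.png

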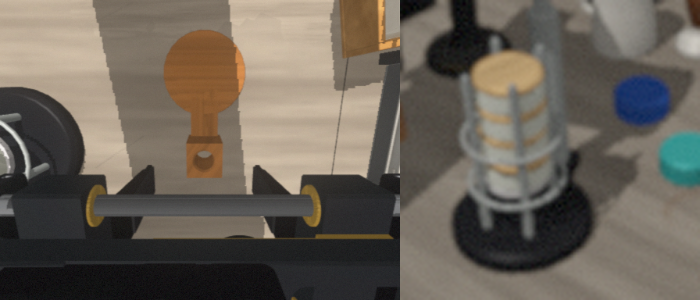

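The four pots are stacked with the rod tips above the top pot, and the lid is where I left it with its hub at (204,158).

{"op": "step_arm", "data": {
  "plan": [
    [[-1,1,25,0,0.5],[-1,1,50,0,0.5],[-1,1,70,0,0.5],[-1,1,79,0,0.3],[-1,1,82,0,0.2],[-1,1,82.5,0,0],[-1,1,82.5,0,0],[-1,1,82.5,0,0]]
  ]
}}

```text
t: 33.4
eef_pos: [494.8, 254.9, 15.2]
tcp_rot: [3.141, 0.002, 3.138]
ft_force: [1.1, -0.1, 0.4]
opening: 0.511
grip_force: 0.0
```

```bash
python3 -c "
from h import *
to(495,254.6,14.6,179.8)"
```

```text
t 33.4 pos [494.8 254.9  15.2] rpy [1.800e+02 1.000e-01 1.798e+02] F [ 1.1 -0.1  0.4] op 0.511 g 0.0
shift -0.2 -0.3 0.6 turn -0.0
```

{"op": "step_arm", "data": {
  "plan": [
    [[0,0,0.5,0,-0.3],[0,0,0.5,0,-1],[0,0,0.5,0,-1],[0,0,0.5,0,-1],[0,0,0.5,0,-1],[0,0,0.5,0,-1],[0,0,0.5,0,-1]]
  ]
}}

```text
t: 33.98
eef_pos: [494.4, 254.8, 14.0]
tcp_rot: [3.141, 0.001, 3.138]
ft_force: [-0.8, 0.5, 6.4]
opening: 0.377
grip_force: 30.0
```

{"op": "step_arm", "data": {
  "plan": [
    [[0,0,-15,0,-1],[0,0,-50,0,-1],[0,0,-90,0,-1],[0,0,-130,0,-1],[0,0,-170,0,-1],[0,0,-210,0,-1],[0,0,-250,0,-1],[0,0,-255,0,-1]]
  ]
}}

```text
t: 34.65
eef_pos: [495.7, 255.4, 275.3]
tcp_rot: [3.138, 0.009, 3.138]
ft_force: [0.6, 0.0, -1.7]
opening: 0.376
grip_force: 30.0
```

```bash
python3 -c "
from h import *
to(567.9,76,270,199.8)"
```

```text
t 34.6 pos [495.7 255.4 275.3] rpy [179.8   0.5 179.8] F [ 0.6  0.  -1.7] op 0.376 g 30.0
shift -72.8 -179.1 5.3 turn -20.0
```

{"op": "step_arm", "data": {
  "plan": [
    [[-15,-36,0,-5,-1],[-30,-72,0,-12,-1],[-45,-108,0,-20,-1],[-60,-144,0,-20,-1],[-72,-175,0,-20,-1],[-72,-178,0,-20,-1],[-72,-178,0,-20,-1],[-72,-178,0,-20,-1]]
  ]
}}

```text
t: 35.32
eef_pos: [565.1, 76.6, 268.0]
tcp_rot: [3.141, -0.001, -2.797]
ft_force: [0.3, 0.6, -2.3]
opening: 0.377
grip_force: 30.0
```

{"op": "step_arm", "data": {
  "plan": [
    [[0,0,8,0,-1],[0,0,8,0,-1],[0,0,8,0,-1],[0,0,8,0,-1]]
  ]
}}

```text
t: 35.65
eef_pos: [565.3, 77.3, 260.4]
tcp_rot: [3.141, -0.0, -2.795]
ft_force: [0.3, -0.1, -1.0]
opening: 0.376
grip_force: 30.0
```

```bash
python3 -c "
from h import *
to(567.2,75.8,240,199.8)
a=snap('wrist','w9');cv2.imwrite('pics/w9b.png',cv2.resize(a,(800,600),interpolation=cv2.INTER_CUBIC))"
```

```text
t 35.6 pos [565.3  77.3 260.4] rpy [ 180.    -0.  -160.1] F [ 0.3 -0.1 -1. ] op 0.376 g 30.0
shift -1.3 -2.0 20.4 turn 0.1
```

View pics/w9b.png

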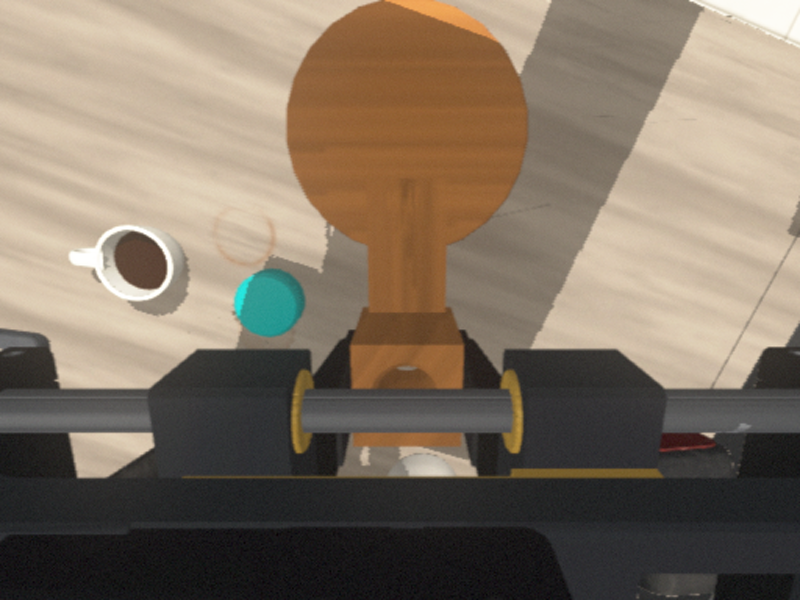

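The lid sits in the hand just as it did when first lifted (hub at (407,375)), so I'll align it with the mast and lower it.

{"op": "step_arm", "data": {
  "plan": [
    [[-1.3,-2,5,0,-1],[-1.3,-2,15,0,-1],[-1.3,-2,24,0,-1],[-1.3,-2,26,0,-1],[-1.3,-2,26,0,-1],[-1.3,-2,26,0,-1]]
  ]
}}

```text
t: 36.2
eef_pos: [567.4, 75.0, 234.2]
tcp_rot: [3.141, -0.0, -2.796]
ft_force: [0.5, -0.0, -1.5]
opening: 0.378
grip_force: 30.0
```

```bash
python3 -c "
from h import *
to(567.2,75.8,215,199.8)"
```

```text
t 36.2 pos [567.4  75.  234.2] rpy [ 180.    -0.  -160.2] F [ 0.5 -0.  -1.5] op 0.378 g 30.0
shift -0.1 0.9 19.2 turn -0.0
```

{"op": "step_arm", "data": {
  "plan": [
    [[0,0.8,1,0,-1],[0,0.8,4,0,-1],[0,0.8,7,0,-1],[0,0.8,10,0,-1],[0,0.8,12,0,-1],[0,0.8,12,0,-1]]
  ]
}}

```text
t: 36.7
eef_pos: [567.0, 75.7, 221.9]
tcp_rot: [3.141, -0.001, -2.796]
ft_force: [0.5, 0.7, -0.7]
opening: 0.375
grip_force: 30.0
```

{"op": "step_arm", "data": {
  "plan": [
    [[0,0,3,0,-1],[0,0,6,0,-1],[0,0,9,0,-1],[0,0,12,0,-1],[0,0,14,0,-1],[0,0,16,0,-1],[0,0,16,0,-1]]
  ]
}}

```text
t: 37.28
eef_pos: [567.1, 75.7, 206.0]
tcp_rot: [3.141, -0.0, -2.796]
ft_force: [0.5, 0.1, -2.0]
opening: 0.377
grip_force: 30.0
```

{"op": "step_arm", "data": {
  "plan": [
    [[0,0,2,0,-1],[0,0,4,0,-1],[0,0,6,0,-1],[0,0,6,0,-1],[0,0,6,0,-1]]
  ]
}}

```text
t: 37.7
eef_pos: [567.1, 75.8, 200.3]
tcp_rot: [3.141, -0.0, -2.796]
ft_force: [0.5, -0.2, -0.5]
opening: 0.376
grip_force: 30.0
```

{"op": "step_arm", "data": {
  "plan": [
    [[0,0,0.7,0,-1],[0,0,1.4,0,-1],[0,0,1.4,0,-1],[0,0,1.4,0,-1]]
  ]
}}

```text
t: 38.03
eef_pos: [567.2, 75.7, 199.1]
tcp_rot: [3.142, 0.0, -2.796]
ft_force: [0.3, 0.1, -1.4]
opening: 0.379
grip_force: 30.0
```

{"op": "step_arm", "data": {
  "plan": [
    [[0,0,0.5,0,-1],[0,0,1,0,-1],[0,0,1,0,-1],[0,0,1,0,-1]]
  ]
}}

```text
t: 38.37
eef_pos: [567.2, 75.8, 199.0]
tcp_rot: [-3.141, 0.001, -2.796]
ft_force: [-3.6, 0.9, 7.8]
opening: 0.375
grip_force: 30.0
```

Contact came at 199.0, which means the hub is home. I'll release, back off and check.

{"op": "step_arm", "data": {
  "plan": [
    [[0,0,0,0,-0.2],[0,0,0,0,0.2],[0,0,0,0,0.4],[0,0,0,0,0.4],[0,0,-10,0,0.5],[0,0,-30,0,0.5],[0,0,-65,0,0.5],[0,0,-100,0,0.5]]
  ]
}}

```text
t: 39.03
eef_pos: [566.7, 75.7, 299.4]
tcp_rot: [3.141, -0.002, -2.796]
ft_force: [1.5, -0.8, -0.1]
opening: 0.744
grip_force: 0.0
```

{"op": "step_arm", "data": {
  "plan": [
    [[0,40,0,0,0.5],[0,80,0,0,0.5],[0,120,0,0,0.5],[0,160,0,0,0.5],[0,200,0,0,0.5],[0,240,0,0,0.5],[0,240,0,0,0.5],[0,240,0,0,0.5]]
  ]
}}

```text
t: 39.7
eef_pos: [485.0, 303.2, 298.6]
tcp_rot: [3.142, 0.0, -2.792]
ft_force: [0.8, -0.7, -0.5]
opening: 0.746
grip_force: 0.0
```

```bash
python3 -c "
from h import *
b=snap('scene','s10')[110:250,130:330];a=snap('top','t10')
d=cv2.absdiff(a,cv2.imread('pics/t0.png'))
im=np.hstack([cv2.resize(b,(400,280),interpolation=cv2.INTER_CUBIC),cv2.resize(a[120:260,150:350],(400,280),interpolation=cv2.INTER_CUBIC)])
cv2.imwrite('pics/m10.png',im)
to(0,0,0)"
```

```text
t 39.8 pos [486.  301.2 298.5] rpy [-180.     0.  -160.2] F [-0.  -0.5 -0.5] op 0.748 g 0.0
shift 559.3 -118.6 298.5 turn 0
```

View pics/m10.png

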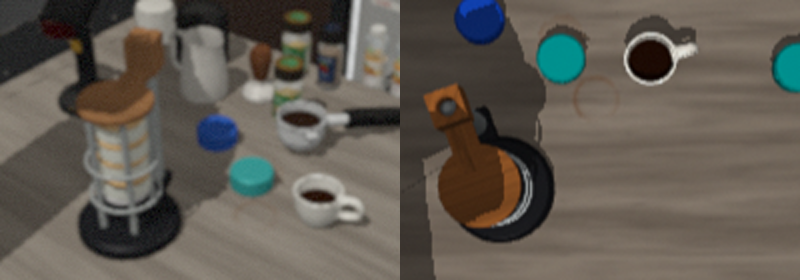

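The lid is home with its disc over the pots at (480,188), all four pots are in the well, and the mug and look-alikes are unmoved.

```bash
python3 -c "
from cell import env
print(env.job_done())"
```

```text
the job is handed in; nothing more can be done
None
```

The job is handed in: all four pots on the counter are stacked below the rod tops, the lid is back home on the mast over them, and the mug and look-alikes were left alone.

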